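# Lock the pressure screw of a proofing press

### The job

The pressure screw of the green proofing press is already set: lay the open-ended spanner flat on its square head, with the blue handle on the press's spanner rest, on the robot's side of the red stop so that the stop can take the load, and let go of it. Then swing the brass locknut round clockwise (seen from above) by its black knob until you feel it bite, and nip it up about ten degrees beyond the bite, no more than fifteen; the screw itself must stay within about ten degrees of its setting. Leave the spanner lying on the screw and disturb nothing else on the bench.

Things in the scene. Friction and masses are not known exactly. Their poses are not given: they have to be found in the camera images.
- press: Green press, fixed, base 160 x 300 mm. Origin on the table under the vertical axis of the pressure screw. y axis runs along the beam: 70 mm wide, y -102 to +162 mm, top 120 mm above the table. On it at y 105 to 135 mm stands the spanner rest, x -28 to +28 mm, top at 155 mm; on the rest a red stop, x +12 to +26 mm, up to 185 mm. The rest is open on the -x side of the stop.
- stop (a point): Face of the red stop that looks to the press's -x side, half-way along it, 165 mm above the table; x = +12, y = +120 mm in the press's frame. The spanner's handle bears on it; with spanner and head square to the press the gap is 2 mm.
- screw_head (a point): Centre, on the screw axis, of where the spanner sits on the square steel head, 163 mm above the table. Head 36 x 36 mm, sides along the press's x and y (within 0.03 rad), from 155 mm (top of a round collar, 54 mm diameter, that carries the spanner) up to 183 mm. White line on top.
- screw (a joint): Angle of the pressure screw, rad, clockwise from above positive; 0 is its setting (starts within 0.03), head sides along the press's x and y. It turns easily (0.08 N m), so the locknut drags it round unless held. Play between jaw and head is about 0.08 rad. Must stay within 0.25 of 0.
- knob (a point): Centre of the locknut's upright black knob: 95 mm from the screw axis, 24 mm diameter, 139 to 195 mm above the table. It stands on a brass lever 18 mm wide, top at 138 mm; nut's hub 68 mm diameter, 122 to 143 mm. It starts at the press's -y side, away from the spanner rest, and circles the screw axis; clockwise from above takes it from -y towards the press's -x side.
- lock (a joint): Turn of the locknut beyond its bite, rad, 0 before; stays where left. Before the bite the nut runs freely (0.16 N m, 2 N at the knob) for 0.5 to 0.9 rad from its start: how far differs each time, unseen. Beyond it 0.7 N m is needed (8 N at the knob moving, 4 N or more standing), the screw being held. Wanted 0.06 to 0.30, best 0.17.
- spanner: Loose open-ended spanner, 187 x 63 x 16 mm, 0.35 kg. Origin on its underside, x towards the open jaw, z up. Blue handle 20 mm wide, x -90 to +35 mm; steel jaw, x +32 to +97, slot 39 mm wide, open at the end and through the thickness, slot bottom at x +54. In use its x points to the press's -y, handle at +y. Starts jaw away from the robot, underside 28 mm up on two battens at x -60 and +60.
- spanner_grip (a point): Best place to grip the spanner, near its centre of mass: on the handle, x = +10 mm, 8 mm over its underside. Handle 20 mm wide. At the start there is 22 mm of free depth under it.
- spanner_jaw (a point): Middle of the spanner's jaw, x = +75 mm, half-way up; it comes to screw_head when the spanner sits.
- ink_bottle: Black bottle, 60 mm diameter, 170 mm high, origin under its centre. Not to be disturbed.
- ink_bowl: Black lacquer bowl, 100 mm diameter, 50 mm high. Not to be disturbed.
- brush_pot: Black lacquer pot, 90 mm diameter, 90 mm high. Not to be disturbed.
- block_a: Carved printing block, 100 x 70 x 25 mm. Not to be disturbed.
- block_b: Carved printing block, 100 x 70 x 25 mm. Not to be disturbed.
- baren: Round wooden rubbing pad, 124 mm diameter, 42 mm high. Not to be disturbed.
- brush: Brush lying on the table. Not to be disturbed.
Not all that is in view belongs to the job. What is shaped like the spanner but orange or turquoise is not meant.

How it is judged (in metres and radians):
On the way, in this order (a step that is already met when the one before it is completed fails the run):
1. the spanner lies on the square head, handle on the rest, and is let go, the nut not yet tightened (horizontal distance between spanner_jaw and screw_head below 0.008 m and z of spanner_jaw in the frame of press between 0.155 and 0.169 m and angle between the x axis of spanner and the y axis of press, either way round below 0.22 rad and y of spanner_grip in the frame of press above 0.04 m and angle between spanner's own z axis and vertical below 0.1 rad and contact force between the fingers and spanner below 0.3 N and value of joint lock below 0.03 rad), for 0.2 s.
2. the locknut is turned beyond its bite while the spanner holds the screw (horizontal distance between spanner_jaw and screw_head below 0.008 m and z of spanner_jaw in the frame of press between 0.155 and 0.169 m and angle between the x axis of spanner and the y axis of press, either way round below 0.22 rad and y of spanner_grip in the frame of press above 0.04 m and angle between spanner's own z axis and vertical below 0.1 rad and value of joint lock above 0.06 rad), for 0.2 s.
At the end, for the whole second after the job is handed in: Locknut tightened 0.06 to 0.30 rad beyond its bite; screw within 0.25 rad of its setting; spanner let go, at rest and level on the square head: jaw within 8 mm of the head's centre sideways, 155 to 169 mm up, within 0.22 rad of the beam's direction, handle on the side of the rest (all of step 2 and value of joint lock below 0.3 rad and value of joint screw between -0.25 and 0.25 rad and velocity of joint lock below 0.03 rad/s and linear speed of spanner below 0.02 m/s); the robot touches nothing.
It fails at once if the pressure screw is turned more than 0.25 rad from its setting (value of joint screw above 0.25 rad or value of joint screw below -0.25 rad).
It fails at once if the locknut is overtightened, more than 0.30 rad beyond its bite (value of joint lock above 0.3 rad).
It fails at once if a bystander is moved more than 30 mm (distance of any of ink_bottle, ink_bowl, brush_pot, block_a, block_b, baren, brush from where it was at the start of the episode above 0.03 m).
It also fails if it takes over 64 s, if anything falls off the work surface, if the arm or the gripper's body presses on something with over 40 N, if the wrist force passes 120 N, or if a joint passes its speed limit or range.

### The arm

A 7-joint arm with a two-finger parallel gripper is mounted at the origin on the work surface. World frame = base frame: x ahead of the robot, y to its left, z up, the work surface at z = 0. Lengths are in mm, angles in rad, forces in N, time in s.
With the tool pointing down it reaches from about 400 to 875 mm from the base axis. Payload 19.3 kg.
Tool frame: the origin (TCP) lies at the very end of the fingers, on their centre line; the grasp point (between the pads) lies behind it (grip_point_offset is the z of the grasp point in the tool frame, in mm); z points along the fingers, y is the line along which they close (so a half turn about z gives the same grasp; the last joint's range is limited). The gripper opens to 85 mm and grips with 20 to 120 N. Pads are 22 mm wide; open, the fingers measure 114 mm over their backs; the gripper's body (76 mm by 85 mm) begins 54 mm behind the grasp point. The pads swing forward as they close: fully open they stand 13 mm farther back than shut.
Start: joints at [1.15, 0.521, -0.036, 1.599, 0.021, 1.021, -0.113], TCP at [214.753, -586.938, 231.291] pointing down, gripper open.
Joint ranges: [-2.91, 2.91], [-0.3, 2.13], [-1.5, 1.42], [0.17, 2.43], [-1.26, 4.41], [0.16, 1.93], [-2.52, 2.52]. Speed limits (rad/s): [1.89, 1.89, 2.39, 2.39, 3.01, 3.01, 3.01].

### API

Orientations are given as a rotation vector (axis times angle).
In Python, from plant import * gives the robot as it stands.
- The arm moves only by the tool arm_command, never from a script. Its argument "targets" is a list that holds one entry, the list of rows, each a list of 7 numbers: the finger opening in mm, from 0 to 85.4, then the shift along the world's x, y, z in mm, then the turn, a rotation vector about the world's x, y, z in rad. A call has 1 to 5 rows; each row is the pose to reach, as a shift and turn from the pose commanded when the call began; what a row does not reach only later rows make up. A row lasts 1/12 s, in which the tool goes at most 41.7 mm and 7.16 degrees, less where a joint would pass 70% of its speed; a pose out of reach is approached as far as the arm can. A call with a gripper value outside its range is refused whole. The fingers move at their own pace and stop on an object; the grip force is fixed at half the most. Time passes only in rows, so rows that repeat a pose let the fingers close. It gives the time, the measured TCP pose, the force, the opening and the grip force at its end, in the units of the state.
- observe(): the state, without advancing time (a new reading comes with each control period).
- snapshot(name): name is "scene" or "side" or "wrist"; returns a dict with "img" (400x640x3 uint8, blue, green, red), "vertical_fov" (degrees; the focal length in pixels is half the picture's height over the tangent of half this angle, whatever the lens; pixels are square), "cx", "cy" (the principal point, pixels), "pose" (4x4, takes a point from camera to world coordinates). Camera axes: x right, y up, looking along -z (the intrinsics and any distortion apply to the point x, -y, -z); pixel columns grow to the right and rows downward; lengths in mm; the calibration is good to about 2 mm. A picture is of the moment at which its call begins. There is no depth.
- close_job(): hands the job in; it is judged then, once.
The state is a dict: "t": time; "joint_pos": joint angles; "qd": joint speeds; "tau": joint torques, N m; "tool_pos": TCP position; "ee_rot": TCP orientation; "ft_force": force on the tool from outside, world axes, zero at the start; "wrist_torque": the same for the moment, N m; "gripper_width": finger opening in mm; "grip_force": force on a finger pad.
Only numpy, scipy, OpenCV 4.12 (cv2) and the standard library are available. Lean on these libraries where they do the work, as an engineer would, in place of code of your own. Each camera call takes 0.05 s, during which the arm holds its last target. There are 200 camera calls.

## Working session

There is one attempt and no reset: what is moved stays moved. The work goes in short steps, Python scripts to look and compute and a tool call to move; the robot and the scene stay as the last step left them, time stands still between calls to the robot, and variables do not carry over. Pictures are saved under pics/ and viewed, at most 10 in all, crops included, and the job is handed in when it is done.

Besides the shell and the picture viewer there is one more tool, called after "Emit:" by a JSON object that holds its "fn" and its "kwargs". arm_command: Moves the arm, as the interface text tells. Its arguments: {"type":"object","properties":{"targets":{"type":"array"}},"required":["targets"]}

```bash
mkdir -p pics; ls
python3 - <<'E'
from plant import *
import cv2,numpy as np
np.set_printoptions(suppress=True,precision=3)
s=observe();print(s)
for n in("scene","side","wrist"):
    d=snapshot(n);cv2.imwrite(f"pics/{n}0.png",d["img"]);print(n,{k:v for k,v in d.items() if k!="img"})
E
```

```text
pics
{'t': 0.0, 'joint_pos': array([ 1.15 ,  0.522, -0.036,  1.6  ,  0.021,  1.021, -0.113]), 'qd': array([-0.   , -0.001, -0.001, -0.001,  0.001,  0.001,  0.002]), 'tau': array([  0.003, -92.71 ,   1.981, -36.993,   0.018,   0.008,   0.   ]), 'tool_pos': array([ 214.638, -586.613,  230.72 ]), 'ee_rot': array([-3.092, -0.548,  0.   ]), 'ft_force': array([ 0.881, -0.686, -0.549]), 'wrist_torque': array([ 0.033, -0.018,  0.025]), 'grip_force': 0.0, 'gripper_width': 85.21361744078804}
scene {'vertical_fov': 49.62672509990485, 'cx': 315.8274639167397, 'cy': 203.0561980830008, 'pose': array([[   0.283,   -0.65 ,    0.705, 1373.525],
       [   0.959,    0.192,   -0.208, -195.061],
       [  -0.001,    0.735,    0.678,  939.808],
       [   0.   ,    0.   ,    0.   ,    1.   ]])}
side {'vertical_fov': 53.28671002768038, 'cx': 318.5124207832655, 'cy': 195.7476313475024, 'pose': array([[   0.994,    0.072,   -0.076,  426.363],
       [  -0.105,    0.732,   -0.673, -699.749],
       [   0.007,    0.677,    0.736,  898.631],
       [   0.   ,    0.   ,    0.   ,    1.   ]])}
wrist {'vertical_fov': 70.61822552685214, 'cx': 319.8822781470406, 'cy': 201.0390376541638, 'pose': array([[   0.344,    0.901,    0.265,  282.743],
       [  -0.939,    0.33 ,    0.097, -561.488],
       [  -0.   ,   -0.282,    0.959,  373.23 ],
       [   0.   ,    0.   ,    0.   ,    1.   ]])}
```

View pics/scene0.png

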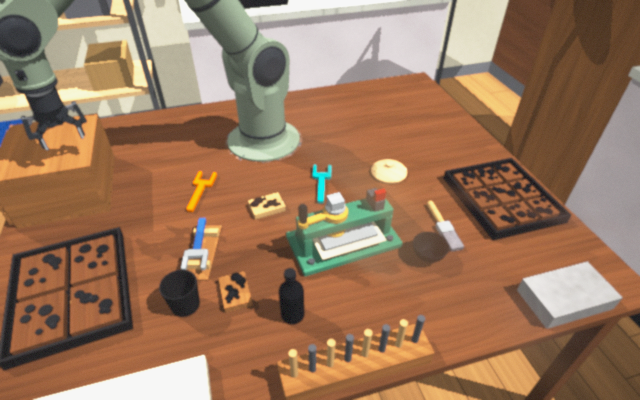

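View pics/side0.png

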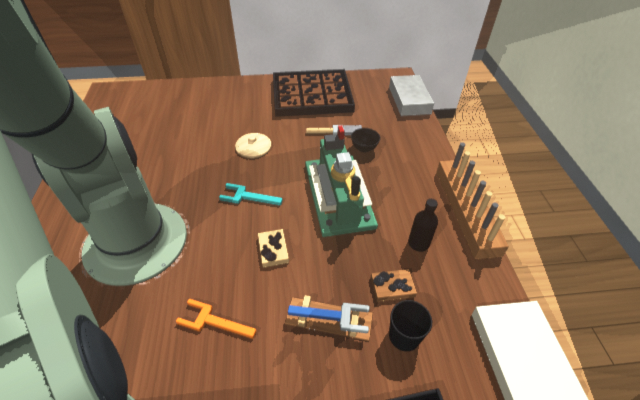

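The scene view shows the blue spanner at about (199,240) with its jaw at (195,262), the screw head at (336,202), the stop at (378,193) and the knob at (303,214). In the side view they are at: spanner handle (315,313), jaw (355,318), head (344,160), stop (340,131), knob (355,185).

```bash
cat > h.py <<'E'
from plant import *
import cv2,numpy as np
np.set_printoptions(suppress=True,precision=2)
def ray(d,u,v):
    f=200/np.tan(np.radians(d["vertical_fov"]/2))
    r=d["pose"][:3,:3]@np.array([(u-d["cx"])/f,-(v-d["cy"])/f,-1.]);return d["pose"][:3,3],r/np.linalg.norm(r)
def plane(d,u,v,z):
    o,r=ray(d,u,v);return o+r*(z-o[2])/r[2]
def tri(d1,p1,d2,p2):
    o1,r1=ray(d1,*p1);o2,r2=ray(d2,*p2)
    s=np.linalg.lstsq(np.c_[r1,-r2],o2-o1,rcond=None)[0]
    a,b=o1+s[0]*r1,o2+s[1]*r2;return (a+b)/2,np.linalg.norm(a-b)
def proj(d,P):
    f=200/np.tan(np.radians(d["vertical_fov"]/2))
    c=d["pose"][:3,:3].T@(np.asarray(P,float)-d["pose"][:3,3]);return d["cx"]-f*c[0]/c[2],d["cy"]+f*c[1]/c[2]
def mask(img,lo,hi,roi):
    h=cv2.cvtColor(img,cv2.COLOR_BGR2HSV);m=cv2.inRange(h,np.array(lo),np.array(hi))
    k=np.zeros_like(m);x0,y0,x1,y1=roi;k[y0:y1,x0:x1]=m[y0:y1,x0:x1];return k
def blob(m):
    n,_,st,ce=cv2.connectedComponentsWithStats(m);i=1+np.argmax(st[1:,4]);return ce[i],st[i]
E
python3 - <<'E'
from h import *
S=snapshot("scene");D=snapshot("side")
roi={"S":(150,170,430,290),"D":(270,110,390,350)}
for n,lo,hi in(("blue",(100,120,60),(125,255,255)),):
    a=blob(mask(S["img"],lo,hi,roi["S"]));b=blob(mask(D["img"],lo,hi,roi["D"]));print(n,a,b,tri(S,a[0],D,b[0]))
    for d,r in((S,"S"),(D,"D")):
        m=mask(d["img"],lo,hi,roi[r]);c=max(cv2.findContours(m,0,2)[0],key=cv2.contourArea)
        w=np.array([plane(d,u,v,44)[:2] for u,v in c[:,0]],np.float32);print(cv2.minAreaRect(w))
a=mask(S["img"],(0,150,80),(6,255,255),(360,180,395,215));b=mask(D["img"],(0,150,80),(6,255,255),(330,120,355,155))
print("red",blob(a),blob(b),tri(S,blob(a)[0],D,blob(b)[0]))
A=cv2.resize(S["img"][170:280,270:420],None,fx=5,fy=5,interpolation=2)[:, :750]
B=cv2.resize(D["img"][110:240,290:390],None,fx=4,fy=4,interpolation=2)
cv2.imwrite("pics/a.png",A);cv2.imwrite("pics/b.png",B)
E
```

```text
blue (array([198.95, 233.76]), array([193, 219,  12,  30, 204], dtype=int32)) (array([314.24, 312.44]), array([288, 306,  53,  15, 422], dtype=int32)) (array([ 466.88, -275.84,   39.51]), np.float64(1.6597763214467))
((467.73388671875, -274.1956787109375), (19.753543853759766, 113.96257019042969), 76.98564147949219)
((466.5190734863281, -278.7177734375), (21.469852447509766, 120.42678833007812), 76.24249267578125)
red (array([379.81, 193.88]), array([375, 189,  11,  11,  86], dtype=int32)) (array([340.96, 132.42]), array([339, 126,   6,  13,  53], dtype=int32)) (array([592.05, 211.89, 172.15]), np.float64(6.1581849038696586))
```

View pics/a.png

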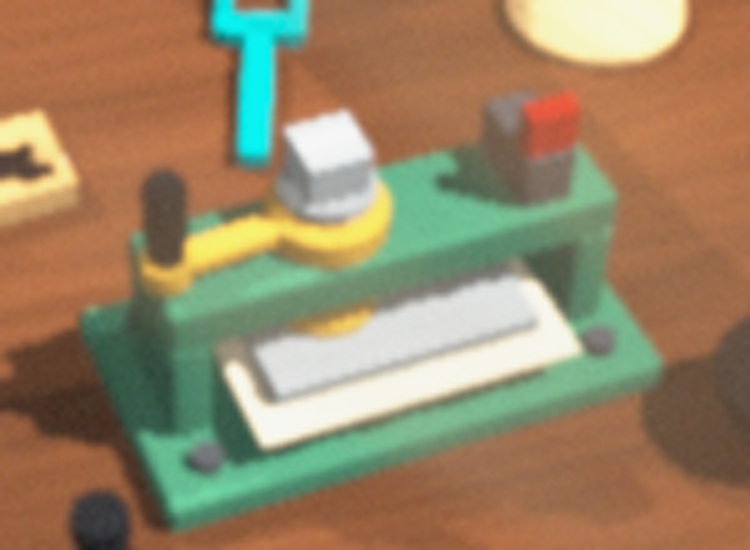

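View pics/b.png

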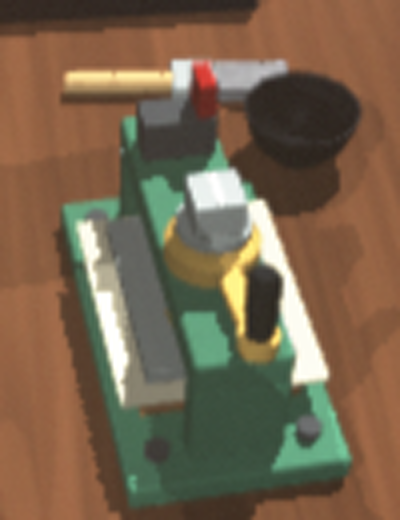

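Crop a is the scene view at 5x with offset (270,170): head top centre (330,140), knob top (163,182), base corners (80,315), (178,525), (660,365). Crop b is the side view at 4x with offset (290,110): head top centre (216,189), knob top (263,272), base corners (65,205), (135,500), (350,460).

Run:
```python
from h import *
S=snapshot("scene");D=snapshot("side")
a=lambda x,y:(270+x/5-.4,170+y/5-.4); b=lambda x,y:(290+x/4-.4,110+y/4-.4)
def two(n,p,q,z):print(n,tri(S,a(*p),D,b(*q)),plane(S,*a(*p),z),plane(D,*b(*q),z))
two("head",(330,140),(216,189),183);two("knobtop",(163,178),(263,268),193);
two("redtop",(550,100),(204,66),185)
for p in((80,315),(178,525),(660,365)):print("S base",plane(S,*a(*p),10))
for p in((65,205),(135,500),(350,460)):print("D base",plane(D,*b(*p),10))
for p in((284,130),(346,110),(374,153),(315,168)):print("S hd",plane(S,*a(*p),183))
# beam top edge lines
for p in((170,320),(615,205)):print("S beam edge",plane(S,*a(*p),120))
for p in((125,120),(193,370)):print("D beam",plane(D,*b(*p),120))
for p in((202,220),(195,245)):print(plane(S,*p,44))
for p in((290,311),(340,315),(368,308),(366,328)):print(plane(D,*p,44))
```

```text
head (array([582.02,  91.37, 183.01]), np.float64(2.5709876511923992)) [580.65  92.54 183.  ] [582.33  89.61 183.  ]
knobtop (array([597.9 ,  -2.09, 196.7 ]), np.float64(0.795881801622693)) [594.46  -1.47 193.  ] [598.71   2.1  193.  ]
redtop (array([591.51, 211.47, 191.13]), np.float64(1.1646999969084215)) [585.74 214.21 185.  ] [592.82 220.26 185.  ]
S base [504.27 -32.01  10.  ]
S base [670.24 -17.76  10.  ]
S base [637.78 279.59  10.  ]
D base [493.23 272.96  10.  ]
D base [516.43 -33.99  10.  ]
D base [672.61 -13.89  10.  ]
S hd [566.31  71.82 183.  ]
S hd [560.42 108.22 183.  ]
S hd [596.74 111.29 183.  ]
S hd [598.97  78.3  183.  ]
S beam edge [623.84  -7.31 120.  ]
S beam edge [609.68 249.6  120.  ]
D beam [538.48 243.67 120.  ]
D beam [555.03 -14.69 120.  ]
[ 417.13 -261.1    44.  ]
[ 510.83 -289.22   44.  ]
[ 411.89 -269.71   44.  ]
[ 525.   -291.06   44.  ]
[ 591.99 -280.5    44.  ]
[ 578.46 -327.61   44.  ]
```

Emit:
{"fn": "arm_command", "kwargs": {"targets": [[[85, 30, 30, 20, 0, 0, 0.12], [85, 60, 60, 30, 0, 0, 0.24], [85, 85, 85, 30, 0, 0, 0.36], [85, 110, 110, 30, 0, 0, 0.48], [85, 135, 135, 30, 0, 0, 0.6]]]}}

```text
t: 0.77
tool_pos: [351.0, -450.4, 261.8]
ee_rot: [2.788, 1.446, 0.0]
ft_force: [1.6, -0.9, -0.0]
gripper_width: 85.0
grip_force: 0.0
```

Run:
```python
import plant
print([k for k in dir(plant) if not k.startswith('_')], getattr(plant,'grip_point_offset',None))
```

```text
['PlanningError', 'close_job', 'grip_point_offset', 'observe', 'snapshot'] -18.700000000000003
```

Emit:
{"fn": "arm_command", "kwargs": {"targets": [[[85, 25, 25, 0, 0, 0, 0.12], [85, 50, 50, 0, 0, 0, 0.24], [85, 75, 75, 0, 0, 0, 0.36], [85, 100, 100, 0, 0, 0, 0.48], [85, 120, 120, 0, 0, 0, 0.6]]]}}

```text
t: 1.18
tool_pos: [471.5, -329.6, 261.5]
ee_rot: [2.235, 2.207, 0.001]
ft_force: [0.0, -0.9, -0.5]
gripper_width: 85.1
grip_force: 0.0
```

Emit:
{"fn": "arm_command", "kwargs": {"targets": [[[85, 5, 10, 0, 0, 0, 0.12], [85, 10, 20, 0, 0, 0, 0.24], [85, 15, 30, 0, 0, 0, 0.36], [85, 20, 35, 0, 0, 0, 0.48], [85, 20, 40, 0, 0, 0, 0.6]]]}}

```text
t: 1.6
tool_pos: [490.6, -291.2, 261.3]
ee_rot: [1.484, 2.769, 0.0]
ft_force: [-0.5, 0.1, 0.4]
gripper_width: 85.3
grip_force: 0.0
```

Emit:
{"fn": "arm_command", "kwargs": {"targets": [[[85, 0, 0, 0, 0, 0, 0.12], [85, 0, 0, 0, 0, 0, 0.24], [85, 0, 0, 0, 0, 0, 0.36], [85, 0, 0, 0, 0, 0, 0.48], [85, 0, 0, 0, 0, 0, 0.6]]]}}

```text
t: 2.02
tool_pos: [489.7, -292.0, 261.3]
ee_rot: [0.601, 3.084, -0.0]
ft_force: [-0.3, -0.1, -0.6]
gripper_width: 85.0
grip_force: 0.0
```

Emit:
{"fn": "arm_command", "kwargs": {"targets": [[[85, 0, 0, 0, 0, 0, 0.12], [85, 0, 0, 0, 0, 0, 0.15], [85, 0, 0, 0, 0, 0, 0.15], [85, 0, 0, 0, 0, 0, 0.15], [85, 0, 0, 0, 0, 0, 0.15]]]}}

```text
t: 2.43
tool_pos: [489.7, -292.0, 261.3]
ee_rot: [-0.38, -3.118, 0.0]
ft_force: [-0.3, 0.0, 0.1]
gripper_width: 85.2
grip_force: 0.0
```

Run:
```python
from h import *
s=observe();print(s["t"],s["joint_pos"],s["tool_pos"],s["ee_rot"],s.get("grip_point_offset"))
d=snapshot("wrist");cv2.imwrite("pics/w1.png",d["img"])
```

```text
2.4333 [ 0.94  0.48 -0.71  1.69  0.34  1.1   1.45] [ 489.71 -291.99  261.28] [-0.38 -3.12  0.  ] None
```

View pics/w1.png

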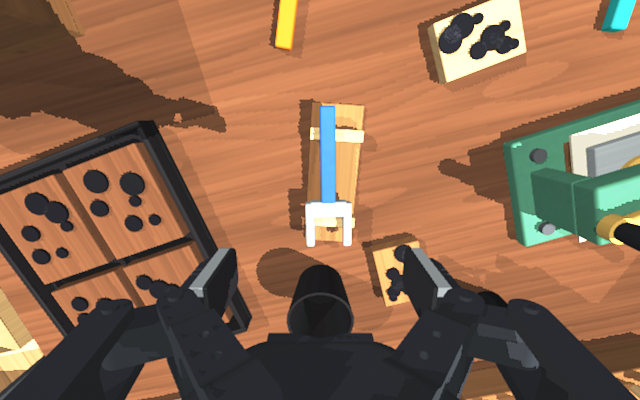

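The wrist view shows the blue handle from (328,108) to (328,202) and the white jaw from (328,203) to (328,245). The brush pot is at (320,300), beyond the jaw.

Run:
```python
from h import *
d=snapshot("wrist")
for z in (44,):
    m=mask(d["img"],(100,120,60),(125,255,255),(300,90,360,215));c=max(cv2.findContours(m,0,2)[0],key=cv2.contourArea)
    w=np.array([plane(d,u,v,z)[:2] for u,v in c[:,0]],np.float32);r=cv2.minAreaRect(w);print(r)
    vx=cv2.fitLine(w,2,0,.01,.01).ravel();print(vx,np.arctan2(vx[1],vx[0]))
    cen=np.array(r[0]);
    m=mask(d["img"],(0,0,170),(180,50,255),(300,195,360,250));b,st=blob(m);print(b,st)
    c=max(cv2.findContours(m,0,2)[0],key=cv2.contourArea)
    w=np.array([plane(d,u,v,z)[:2] for u,v in c[:,0]],np.float32);r=cv2.minAreaRect(w);print("jaw",r)
print("pot",plane(d,320,285,90),plane(d,320,270,90))
print(proj(d,[490,-292,243]),proj(d,[490,-292,36]))
s=observe();print(cv2.Rodrigues(s["ee_rot"])[0])
```

```text
((468.32513427734375, -275.97979736328125), (18.891658782958984, 121.24269104003906), 77.01416778564453)
[   0.98   -0.22  467.92 -273.37] -0.22234304
[327.91 219.07] [ 305  201   49   46 1380]
jaw ((558.0538940429688, -295.3233337402344), (65.19606018066406, 64.05167388916016), 77.86708068847656)
pot [ 618.18 -322.75   90.  ] [ 597.44 -317.64   90.  ]
(np.float64(318.5680298399011), np.float64(238.45577935012068)) (np.float64(319.40804800945324), np.float64(174.40898615430825))
[[-0.97  0.24 -0.  ]
 [ 0.24  0.97 -0.  ]
 [-0.   -0.   -1.  ]]
```

Emit:
{"fn": "arm_command", "kwargs": {"targets": [[[85, 8, 4, -35, 0, 0, 0.02], [85, 16, 8, -75, 0, 0, 0.02], [85, 16, 8, -115, 0, 0, 0.02], [85, 16, 8, -150, 0, 0, 0.02], [85, 16, 8, -170, 0, 0, 0.02]]]}}

```text
t: 2.95
tool_pos: [504.4, -283.1, 87.6]
ee_rot: [-0.346, -3.119, -0.002]
ft_force: [0.1, 0.4, -1.0]
gripper_width: 84.9
grip_force: 0.0
```

Run:
```python
from h import *
s=observe();print(s["tool_pos"],s["ee_rot"])
d=snapshot("wrist");cv2.imwrite("pics/w2.png",d["img"])
m=mask(d["img"],(100,120,60),(125,255,255),(200,20,440,300));c=max(cv2.findContours(m,0,2)[0],key=cv2.contourArea)
w=np.array([plane(d,u,v,44)[:2] for u,v in c[:,0]],np.float32);print(cv2.boundingRect(c),cv2.minAreaRect(w))
u=c[:,0];e=[]
for rows in (0.3,.5,.7):
    y=int(u[:,1].min()+(u[:,1].max()-u[:,1].min())*rows);x=np.where(m[y])[0];print(y,plane(d,(x.min()+x.max())/2,y,44),len(x))
```

```text
[ 504.36 -283.07   87.62] [-0.35 -3.12 -0.  ]
(302, 73, 32, 183) ((468.5696716308594, -275.7430725097656), (19.511871337890625, 121.85081481933594), 77.11148071289062)
127 [ 440.1 -269.4   44. ] 30
164 [ 463.21 -274.64   44.  ] 28
200 [ 487.3  -280.45   44.  ] 27
```

Emit:
{"fn": "arm_command", "kwargs": {"targets": [[[85, 1, 0, -25, 0, 0, 0], [85, 1, 0, -50, 0, 0, 0], [85, 1, 0, -65, 0, 0, 0], [85, 1, 0, -72, 0, 0, 0], [85, 1, 0, -72, 0, 0, 0]]]}}

```text
t: 3.42
tool_pos: [506.6, -283.7, 18.9]
ee_rot: [-0.346, -3.121, -0.001]
ft_force: [0.3, 0.3, 0.1]
gripper_width: 84.9
grip_force: 0.0
```

Emit:
{"fn": "arm_command", "kwargs": {"targets": [[[0, 0, 0, 0, 0, 0, 0], [0, 0, 0, 0, 0, 0, 0], [0, 0, 0, 0, 0, 0, 0], [0, 0, 0, 0, 0, 0, 0], [0, 0, 0, 0, 0, 0, 0]]]}}

```text
t: 3.83
tool_pos: [507.0, -284.2, 19.9]
ee_rot: [0.347, 3.122, -0.001]
ft_force: [0.4, 0.2, -0.5]
gripper_width: 25.6
grip_force: 0.0
```

Emit:
{"fn": "arm_command", "kwargs": {"targets": [[[0, 0, 0, 0, 0, 0, 0], [0, 0, 0, 0, 0, 0, 0], [0, 0, 0, 0, 0, 0, 0], [0, 0, 0, 0, 0, 0, 0]]]}}

```text
t: 4.17
tool_pos: [506.9, -284.2, 20.0]
ee_rot: [0.347, 3.122, -0.001]
ft_force: [-2.8, -0.3, 9.7]
gripper_width: 19.2
grip_force: 58.9
```

Emit:
{"fn": "arm_command", "kwargs": {"targets": [[[0, 0, 0, 10, 0, 0, 0], [0, 0, 0, 40, 0, 0, 0], [0, 0, 0, 80, 0, 0, 0], [0, 0, 0, 120, 0, 0, 0], [0, 0, 0, 160, 0, 0, 0]]]}}

```text
t: 4.58
tool_pos: [506.2, -283.4, 181.4]
ee_rot: [-0.345, -3.122, -0.001]
ft_force: [1.5, -1.4, -3.0]
gripper_width: 18.9
grip_force: 59.6
```

Emit:
{"fn": "arm_command", "kwargs": {"targets": [[[0, 0, 25, 35, 0, 0, -0.1], [0, 0, 55, 60, 0, 0, -0.2], [0, 0, 90, 75, 0, 0, -0.3], [0, 0, 125, 80, 0, 0, -0.4], [0, 0, 160, 80, 0, 0, -0.5]]]}}

```text
t: 5.0
tool_pos: [506.7, -122.4, 261.4]
ee_rot: [1.115, 2.934, 0.0]
ft_force: [1.9, 0.4, -3.7]
gripper_width: 18.7
grip_force: 59.7
```

Emit:
{"fn": "arm_command", "kwargs": {"targets": [[[0, 0, 35, 0, 0, 0, -0.1], [0, 0, 70, 0, 0, 0, -0.2], [0, 0, 105, 0, 0, 0, -0.3], [0, 0, 140, 0, 0, 0, -0.4], [0, 0, 175, 0, 0, 0, -0.5]]]}}

```text
t: 5.42
tool_pos: [506.0, 52.8, 259.8]
ee_rot: [1.807, 2.57, -0.0]
ft_force: [1.1, 0.3, -4.2]
gripper_width: 18.7
grip_force: 59.7
```

Emit:
{"fn": "arm_command", "kwargs": {"targets": [[[0, 0, 35, 0, 0, 0, -0.1], [0, 0, 70, 0, 0, 0, -0.2], [0, 0, 105, 0, 0, 0, -0.25], [0, 0, 140, 0, 0, 0, -0.25], [0, 0, 155, 0, 0, 0, -0.25]]]}}

```text
t: 5.83
tool_pos: [505.3, 211.1, 260.0]
ee_rot: [-2.102, -2.333, -0.002]
ft_force: [-1.6, 0.8, -3.5]
gripper_width: 18.8
grip_force: 59.7
```

Emit:
{"fn": "arm_command", "kwargs": {"targets": [[[0, 0, 0, 0, 0, 0, 0], [0, 0, 0, 0, 0, 0, 0], [0, 0, 0, 0, 0, 0, 0]]]}}

```text
t: 6.08
tool_pos: [506.6, 205.3, 259.4]
ee_rot: [2.108, 2.329, -0.001]
ft_force: [0.3, -1.5, -4.6]
gripper_width: 19.3
grip_force: 59.7
```

Run:
```python
from h import *
s=observe();print(s["t"],s["joint_pos"],s["tool_pos"],s["ee_rot"],s["gripper_width"])
d=snapshot("wrist");cv2.imwrite("pics/w3.png",d["img"])
```

```text
6.0833 [-0.06  0.42 -0.58  1.75  0.26  1.05 -0.63] [506.6  205.32 259.42] [ 2.11  2.33 -0.  ] 19.279122047386164
```

View pics/w3.png

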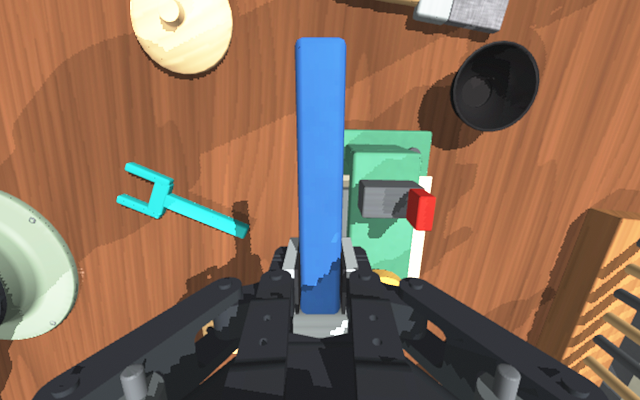

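The wrist view shows the rest at (385,198), the red stop at (420,205) and the green beam from x 350 to 415. The fingers hide the head, so I'll step back.

Emit:
{"fn": "arm_command", "kwargs": {"targets": [[[0, 0, 35, 10, 0, 0, 0], [0, 0, 70, 20, 0, 0, 0], [0, 0, 105, 30, 0, 0, 0], [0, 0, 120, 30, 0, 0, 0], [0, 0, 120, 30, 0, 0, 0]]]}}

```text
t: 6.55
tool_pos: [506.0, 329.3, 289.8]
ee_rot: [-2.103, -2.332, -0.002]
ft_force: [-0.2, 0.6, -4.0]
gripper_width: 19.0
grip_force: 59.7
```

Emit:
{"fn": "arm_command", "kwargs": {"targets": [[[0, 0, 0, 0, 0, 0, 0], [0, 0, 0, 0, 0, 0, 0], [0, 0, 0, 0, 0, 0, 0]]]}}

```text
t: 6.8
tool_pos: [507.3, 324.4, 289.2]
ee_rot: [2.11, 2.327, -0.001]
ft_force: [-0.5, -0.7, -3.4]
gripper_width: 18.7
grip_force: 59.7
```

Run:
```python
from h import *
s=observe();print(s["t"],s["joint_pos"],s["tool_pos"],s["ee_rot"],s["gripper_width"])
d=snapshot("wrist");cv2.imwrite("pics/w4.png",cv2.resize(d["img"][0:300,220:520],None,fx=2,fy=2,interpolation=2))
```

```text
6.8 [-0.26  0.48 -0.59  1.57  0.29  1.18 -0.81] [507.26 324.43 289.22] [ 2.11  2.33 -0.  ] 18.68745761497639
```

View pics/w4.png

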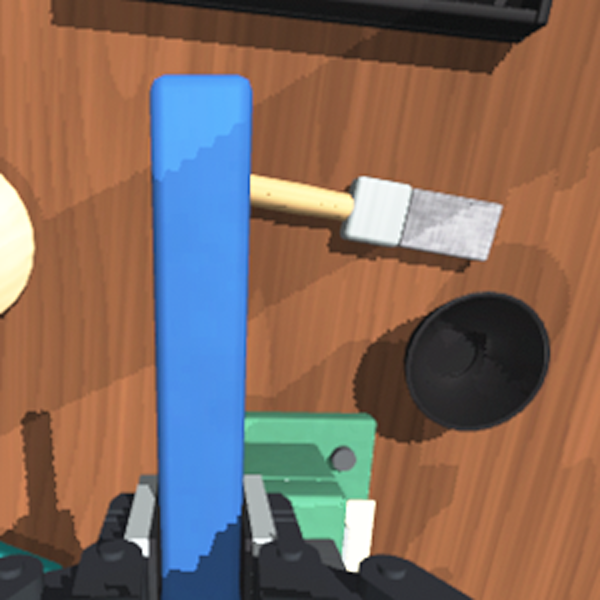

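The camera looks back along +y, so the head needs the tool farther toward -y.

Emit:
{"fn": "arm_command", "kwargs": {"targets": [[[0, 0, -38, -10, 0, 0, 0], [0, 0, -76, -20, 0, 0, 0], [0, 0, -114, -20, 0, 0, 0], [0, 0, -152, -20, 0, 0, 0], [0, -5, -190, -20, 0, 0, 0]]]}}

```text
t: 7.27
tool_pos: [501.8, 133.3, 269.2]
ee_rot: [2.109, 2.328, -0.0]
ft_force: [1.3, -0.5, -3.9]
gripper_width: 19.1
grip_force: 59.7
```

Emit:
{"fn": "arm_command", "kwargs": {"targets": [[[0, -2, -30, 0, 0, 0, 0], [0, -2, -40, 0, 0, 0, 0], [0, -2, -40, 0, 0, 0, 0], [0, -2, -40, 0, 0, 0, 0], [0, -2, -40, 0, 0, 0, 0]]]}}

```text
t: 7.68
tool_pos: [499.8, 96.9, 269.5]
ee_rot: [-2.107, -2.33, -0.001]
ft_force: [-0.2, 0.7, -3.5]
gripper_width: 18.7
grip_force: 59.8
```

Run:
```python
from h import *
s=observe();print(s["t"],s["joint_pos"],s["tool_pos"],s["ee_rot"],s["gripper_width"])
d=snapshot("wrist");cv2.imwrite("pics/w5.png",cv2.resize(d["img"][0:300,280:580],None,fx=2,fy=2,interpolation=2))
```

```text
7.6833 [ 0.15  0.34 -0.58  1.83  0.21  1.03 -0.41] [499.78  96.85 269.46] [-2.11 -2.33 -0.  ] 18.730491576156027
```

View pics/w5.png

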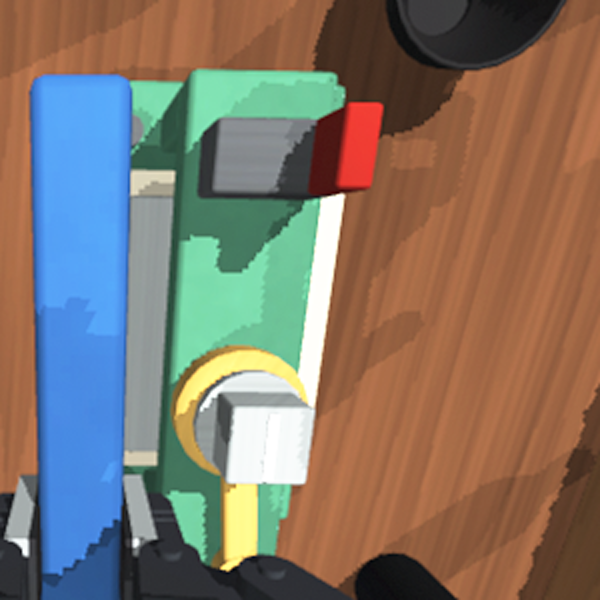

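In crop w5 (2x, x offset 280) the head top has corners (227,404), (313,406), (306,485), (228,483). The rest top has corners (222,117), (318,120), (306,195), (215,193). The red stop is around (350..384, 102..190) and the beam's left edge runs from (190,72) to (162,495).

Run:
```python
from h import *
d=snapshot("wrist");s=observe()
P=lambda x,y,z:plane(d,280+x/2-.25,y/2-.25,z)[:2]
H=np.array([P(*p,183) for p in((227,404),(313,406),(306,485),(228,483))]);print("head",H.tolist(),H.mean(0),cv2.minAreaRect(H.astype(np.float32)))
R=np.array([P(*p,155) for p in((222,117),(215,193))]);print("rest -x edge",R.tolist())
print("red top",[P(*p,185) for p in((350,102),(384,103),(370,190),(332,189))])
B=np.array([P(*p,120) for p in((190,72),(162,495))]);print("beam L",B.tolist(),np.arctan2(*(B[0]-B[1])))
B=np.array([P(*p,120) for p in((340,72),(278,560))]);print("beam R",B.tolist(),np.arctan2(*(B[0]-B[1])))
# spanner in hand, top z = tcp+8+16
z=s["tool_pos"][2]+24
m=mask(d["img"],(100,120,60),(125,255,255),(280,20,360,300));c=max(cv2.findContours(m,0,2)[0],key=cv2.contourArea)
L=[]
for y in range(60,230,10):
    x=np.where(m[y])[0];L.append(plane(d,(x.min()+x.max())/2,y,z)[:2])
L=np.array(L);v=cv2.fitLine(L.astype(np.float32),2,0,.01,.01).ravel();print("spanner line",v,np.arctan2(v[0],v[1]),"end",plane(d,321,37,z),s["tool_pos"])
x=np.where(m[100])[0];print(np.linalg.norm(plane(d,x.min()-.5,100,z)-plane(d,x.max()+.5,100,z)))
R=cv2.Rodrigues(s["ee_rot"])[0];print(R)
```

```text
head [[561.8172013633199, 107.78671013009273], [598.1628122037449, 110.61098578742494], [602.9886499517223, 74.52270719317212], [568.5871776235326, 71.97347709626442]] [582.89  91.22] ((582.4029541015625, 91.15470886230469), (38.470664978027344, 36.35368347167969), 4.443293571472168)
rest -x edge [[546.6106721457816, 222.07140807855356], [548.7005845304151, 192.65443967260268]]
red top [array([585.63, 225.44]), array([597.96, 226.37]), array([600.17, 196.87]), array([585.84, 195.76])]
beam L [[536.0214401730417, 246.35016142835508], [553.4621510747919, 34.18442607700621]] -0.08201882798277316
beam R [[604.5961209568532, 253.34418279976404], [627.0807069183692, -0.2556443226903582]] -0.08843044665348244
spanner line [  0.1   -1.   494.35 159.44] 3.0423481 end [490.72 197.95 293.31] [499.71  97.16 269.31]
19.003509499005705
[[-0.1   0.99  0.  ]
 [ 0.99  0.1   0.  ]
 [ 0.    0.   -1.  ]]
```

Emit:
{"fn": "arm_command", "kwargs": {"targets": [[[0, 25, 20, 0, 0, 0, -0.015], [0, 50, 38, 0, 0, 0, -0.015], [0, 70, 52, -20, 0, 0, -0.015], [0, 77.5, 58, -50, 0, 0, -0.015], [0, 77.5, 58, -80, 0, 0, -0.015]]]}}

```text
t: 8.2
tool_pos: [578.6, 157.3, 188.1]
ee_rot: [-2.122, -2.316, -0.004]
ft_force: [0.2, 0.3, -4.3]
gripper_width: 18.6
grip_force: 60.1
```

Emit:
{"fn": "arm_command", "kwargs": {"targets": [[[0, 0, 0, 0, 0, 0, 0], [0, 0, 0, 0, 0, 0, 0], [0, 0, 0, 0, 0, 0, 0], [0, 0, 0, 0, 0, 0, 0]]]}}

```text
t: 8.53
tool_pos: [578.0, 154.4, 191.4]
ee_rot: [2.124, 2.313, 0.003]
ft_force: [0.1, -0.0, -2.6]
gripper_width: 18.4
grip_force: 60.1
```

Run:
```python
from h import *
s=observe();print(s["t"],s["tool_pos"],s["ee_rot"],s["gripper_width"],s["ft_force"],s["joint_pos"])
S=snapshot("scene");D=snapshot("side");d=snapshot("wrist")
cv2.imwrite("pics/c.png",np.hstack([cv2.resize(S["img"][140:270,280:410],(390,390),interpolation=2),cv2.resize(D["img"][100:230,290:420],(390,390),interpolation=2)]))
P=lambda x,y,z:plane(d,x,y,z)[:2]
z=s["tool_pos"][2]+24
m=mask(d["img"],(100,120,60),(125,255,255),(240,20,400,300));L=[]
for y in range(60,230,10):
    x=np.where(m[y])[0];L.append(plane(d,(x.min()+x.max())/2,y,z)[:2])
v=cv2.fitLine(np.array(L,np.float32),2,0,.01,.01).ravel();print(v)
r=mask(d["img"],(0,150,80),(6,255,255),(300,0,640,300));print(blob(r))
for y in (-6,):
    c,st=blob(r)
    for yy in range(st[1]+4,st[1]+st[3],6):
        x=np.where(r[yy])[0];X=np.where(m[yy])[0];print(yy,P(x.min(),yy,185),P(x.max(),yy,185),P(X.max(),yy,z))
```

```text
8.5333 [577.99 154.39 191.42] [2.12 2.31 0.  ] 18.385765526859597 [ 0.09 -0.05 -2.63] [ 0.    0.57 -0.52  1.7   0.33  0.97 -0.56]
[  0.08  -1.   573.38 216.58]
(array([356.5 , 149.63]), array([ 344,  122,   27,   57, 1406], dtype=int32))
126 [585.64 223.34] [598.31 224.43] [582.1  223.84]
132 [585.96 220.39] [598.2  221.44] [582.35 221.5 ]
138 [586.29 217.41] [598.6  218.46] [582.61 219.12]
144 [586.63 214.39] [599.01 215.44] [582.87 216.72]
150 [586.97 211.33] [598.9  212.35] [583.13 214.29]
156 [586.79 208.2 ] [599.32 209.26] [582.99 211.8 ]
162 [587.13 205.07] [599.73 206.14] [583.25 209.31]
168 [587.48 201.9 ] [600.16 202.98] [583.52 206.79]
174 [587.83 198.7 ] [600.05 199.73] [583.8  204.24]
```

View pics/c.png

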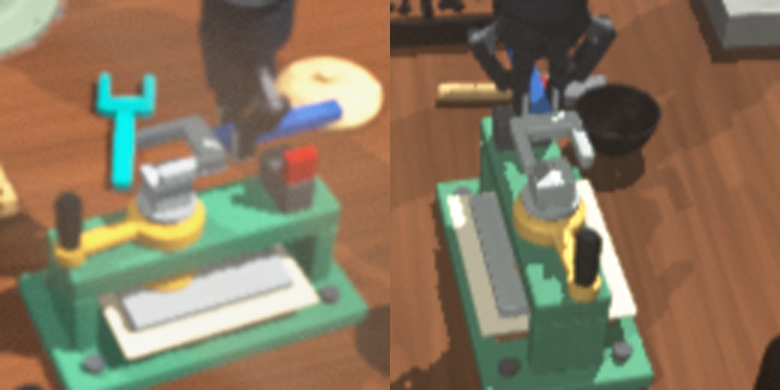

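Crop c shows the jaw straddling the head from above, level and clear of the stop. In the scene half the jaw tips are near (140,133) and (195,175), with the head at (170,180). The wrist view puts the gap to the stop at about 3 mm. Lowering slowly and watching the force.

Emit:
{"fn": "arm_command", "kwargs": {"targets": [[[0, 0, 0, -6, 0, 0, 0], [0, 0, 0, -12, 0, 0, 0], [0, 0, 0, -15, 0, 0, 0], [0, 0, 0, -17, 0, 0, 0], [0, 0, 0, -19, 0, 0, 0]]]}}

```text
t: 9.1
tool_pos: [577.1, 154.0, 169.8]
ee_rot: [-2.125, -2.314, 0.001]
ft_force: [1.1, -1.4, -4.5]
gripper_width: 19.2
grip_force: 60.3
```

Emit:
{"fn": "arm_command", "kwargs": {"targets": [[[0, 0, 0, -1, 0, 0, 0], [0, 0, 0, -2, 0, 0, 0], [0, 0, 0, -2, 0, 0, 0]]]}}

```text
t: 9.35
tool_pos: [577.2, 154.1, 168.2]
ee_rot: [-2.125, -2.314, 0.0]
ft_force: [0.2, 0.5, -3.1]
gripper_width: 18.9
grip_force: 60.3
```

Emit:
{"fn": "arm_command", "kwargs": {"targets": [[[0, 0, 0, -4, 0, 0, 0], [0, 0, 0, -8, 0, 0, 0], [0, 0, 0, -12, 0, 0, 0], [0, 0, 0, -15, 0, 0, 0], [0, 0, 0, -17, 0, 0, 0]]]}}

```text
t: 9.77
tool_pos: [577.1, 154.0, 150.7]
ee_rot: [-2.125, -2.314, 0.001]
ft_force: [0.4, 0.3, -3.3]
gripper_width: 18.7
grip_force: 60.3
```

Emit:
{"fn": "arm_command", "kwargs": {"targets": [[[0, 0, 0, -1, 0, 0, 0], [0, 0, 0, -2, 0, 0, 0]]]}}

```text
t: 9.93
tool_pos: [577.3, 154.1, 149.2]
ee_rot: [-2.125, -2.314, 0.0]
ft_force: [0.2, 0.0, -3.2]
gripper_width: 18.6
grip_force: 60.3
```

Emit:
{"fn": "arm_command", "kwargs": {"targets": [[[0, 0, 0, -1, 0, 0, 0], [0, 0, 0, -2, 0, 0, 0], [0, 0, 0, -2, 0, 0, 0]]]}}

```text
t: 10.18
tool_pos: [577.2, 154.1, 147.2]
ee_rot: [-2.125, -2.314, 0.0]
ft_force: [0.1, -0.4, -3.1]
gripper_width: 18.8
grip_force: 60.3
```

Emit:
{"fn": "arm_command", "kwargs": {"targets": [[[0, 0, 0, -0.5, 0, 0, 0], [0, 0, 0, -1, 0, 0, 0], [0, 0, 0, -1, 0, 0, 0]]]}}

```text
t: 10.43
tool_pos: [577.3, 154.1, 147.0]
ee_rot: [2.125, 2.313, 0.0]
ft_force: [-4.9, -2.4, 8.9]
gripper_width: 18.9
grip_force: 61.8
```

Seated at TCP z 147, as predicted. Releasing and going up.

Emit:
{"fn": "arm_command", "kwargs": {"targets": [[[60, 0, 0, 0.5, 0, 0, 0], [60, 0, 0, 0.5, 0, 0, 0], [60, 0, 0, 0.5, 0, 0, 0], [60, 0, 0, 0.5, 0, 0, 0], [60, 0, 0, 0.5, 0, 0, 0]]]}}

```text
t: 10.85
tool_pos: [577.3, 154.1, 146.8]
ee_rot: [-2.125, -2.314, -0.0]
ft_force: [-0.1, -1.0, 0.0]
gripper_width: 60.3
grip_force: 0.0
```

Emit:
{"fn": "arm_command", "kwargs": {"targets": [[[60, 0, 0, 15, 0, 0, 0], [60, 0, 0, 45, 0, 0, 0], [60, 0, 0, 80, 0, 0, 0], [60, 0, 0, 110, 0, 0, 0], [60, 0, 0, 125, 0, 0, 0]]]}}

```text
t: 11.27
tool_pos: [578.0, 154.6, 275.5]
ee_rot: [2.124, 2.313, 0.005]
ft_force: [-0.1, 0.4, -0.7]
gripper_width: 59.9
grip_force: 0.0
```

Run:
```python
from h import *
s=observe();print(s["t"],s["tool_pos"],s["ee_rot"],s["gripper_width"],s["ft_force"],s["joint_pos"])
S=snapshot("scene");D=snapshot("side");d=snapshot("wrist")
cv2.imwrite("pics/e.png",np.hstack([cv2.resize(S["img"][140:270,280:410],(390,390),interpolation=2),cv2.resize(D["img"][100:230,290:420],(390,390),interpolation=2)]))
P=lambda x,y,z:plane(d,x,y,z)[:2]
z=171
m=mask(d["img"],(100,120,60),(125,255,255),(240,20,400,300));L=[]
c=max(cv2.findContours(m,0,2)[0],key=cv2.contourArea)
print(cv2.minAreaRect(np.array([P(u,v,z) for u,v in c[:,0]],np.float32)),cv2.boundingRect(c))
```

```text
11.2667 [578.04 154.62 275.54] [2.12 2.31 0.01] 59.92750539678718 [-0.11  0.42 -0.66] [ 0.02  0.48 -0.55  1.6   0.27  1.13 -0.51]
((574.66943359375, 194.65826416015625), (19.59412384033203, 121.44977569580078), 4.42693567276001) (307, 81, 24, 142)
```

View pics/e.png

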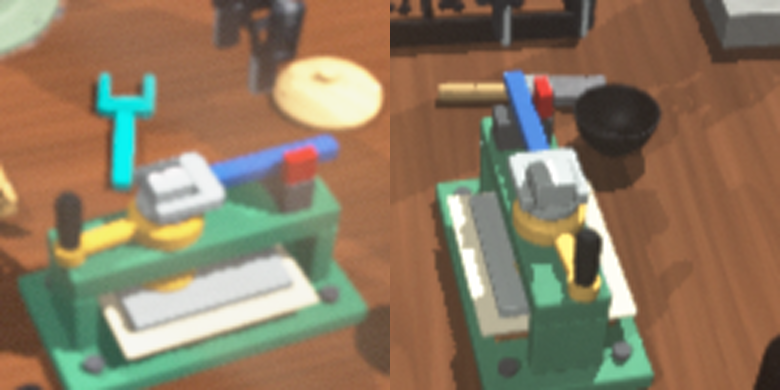

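All 10 views are now used. The last shows the spanner flat on the head with its handle beside the stop, on the robot's side. The wrist measurement implies a screw axis at (583.3, 91.0), which agrees with the press. Next, the knob: I'll hover behind it to measure it from near.

Emit:
{"fn": "arm_command", "kwargs": {"targets": [[[85, 4, -38, 0, 0, 0, 0.03], [85, 8, -76, 0, 0, 0, 0.07], [85, 12, -114, 0, 0, 0, 0.07], [85, 16, -152, 0, 0, 0, 0.07], [85, 20, -190, 0, 0, 0, 0.07]]]}}

```text
t: 11.83
tool_pos: [596.7, -37.9, 270.5]
ee_rot: [-2.042, -2.386, 0.002]
ft_force: [1.0, 0.2, 0.3]
gripper_width: 85.0
grip_force: 0.0
```

Emit:
{"fn": "arm_command", "kwargs": {"targets": [[[85, 0, -30, 0, 0, 0, 0], [85, 0, -35, 0, 0, 0, 0], [85, 0, -35, 0, 0, 0, 0], [85, 0, -35, 0, 0, 0, 0]]]}}

```text
t: 12.17
tool_pos: [596.9, -70.3, 270.9]
ee_rot: [-2.042, -2.386, 0.0]
ft_force: [-0.5, 1.9, -0.3]
gripper_width: 84.9
grip_force: 0.0
```

Run:
```python
from h import *
s=observe();print(s["t"],s["tool_pos"],s["ee_rot"],s["joint_pos"])
d=snapshot("wrist");u,v=proj(d,[597,-2,195]);print(u,v, proj(d,[583.3,91,183]))
x0,x1,y0,y1=int(u-60),int(u+60),int(v-50),int(v+60)
m=mask(d["img"],(0,0,0),(180,255,75),(x0,y0,x1,y1));
for c in cv2.findContours(m,0,2)[0]:
    if cv2.contourArea(c)>60: print(cv2.contourArea(c),cv2.boundingRect(c),cv2.minAreaRect(c))
q=cv2.resize(m[y0:y1,x0:x1],None,fx=.33,fy=.25,interpolation=3)
print("\n".join("".join("#" if p>127 else "." for p in r) for r in q))
```

```text
12.1667 [596.91 -70.27 270.88] [-2.04 -2.39  0.  ] [ 0.38  0.49 -0.52  1.6   0.26  1.13 -0.05]
333.1381583331794 124.6773599109544 (np.float64(335.4445019815437), np.float64(-16.014875524050865))
677.0 (322, 112, 31, 32) ((337.2500305175781, 127.2500228881836), (28.991378784179688, 29.698484420776367), 45.0)
........................................
........................................
........................................
........................................
........................................
........................................
........................................
........................................
........................................
........................................
..................#######...............
.................#########..............
.................#########..............
................##########..............
.................#########..............
.................########...............
..................######................
.....................#..................
........................................
........................................
........................................
........................................
........................................
........................................
........................................
........................................
........................................
........................................
```

Run:
```python
from h import *
d=snapshot("wrist")
for p in((337.2,127),(338,126),(322,126),(353,126)):
    k=plane(d,*p,195)[:2];r=k-[583.3,91];print(k,np.hypot(*r),np.arctan2(r[1],r[0]))
```

```text
[600.37  -2.38] 94.93139163162269 -1.389971575618665
[600.84  -1.58] 94.22308735052188 -1.3835665785050129
[589.01  -3.45] 94.62101168116033 -1.5104349576384244
[611.93   0.18] 95.22653814264103 -1.2654409255788264
```

Emit:
{"fn": "arm_command", "kwargs": {"targets": [[[50, 2, 35, 0, 0, 0, 0.02], [50, 3, 68, 0, 0, 0, 0.02], [50, 3, 68, 0, 0, 0, 0.02], [50, 3, 68, -20, 0, 0, 0.02], [50, 3, 68, -50, 0, 0, 0.02]]]}}

```text
t: 12.68
tool_pos: [601.4, -0.6, 223.4]
ee_rot: [2.013, 2.408, 0.005]
ft_force: [0.4, -0.6, -1.0]
gripper_width: 50.2
grip_force: 0.0
```

Emit:
{"fn": "arm_command", "kwargs": {"targets": [[[50, 0, 0, -10, 0, 0, 0], [50, 0, 0, -30, 0, 0, 0], [50, 0, 0, -50, 0, 0, 0], [50, 0, 0, -65, 0, 0, 0], [50, 0, 0, -65, 0, 0, 0]]]}}

```text
t: 13.1
tool_pos: [598.9, -2.2, 154.4]
ee_rot: [-2.015, -2.406, 0.004]
ft_force: [-0.5, -0.4, 0.2]
gripper_width: 49.7
grip_force: 0.0
```

Emit:
{"fn": "arm_command", "kwargs": {"targets": [[[40, 0, 0, 0, 0, 0, 0], [40, 0, 0, 0, 0, 0, 0], [36, 0, 0, 0, 0, 0, 0], [32, 0, 0, 0, 0, 0, 0]]]}}

```text
t: 13.43
tool_pos: [600.7, -2.8, 157.8]
ee_rot: [2.018, 2.406, 0.001]
ft_force: [0.8, -0.2, -0.6]
gripper_width: 31.9
grip_force: 0.0
```

Run:
```python
import numpy as np
p=lambda d:np.array([583.3,91])+95.2*np.array([np.cos(-1.388-d),np.sin(-1.388-d)])
P0=p(0)
for d in np.arange(0,.451,.05):print(round(d,2),(p(d)-P0).round(1))
for b in np.arange(.45,1.21,.1):print("from",round(b,2),[(p(b+k)-p(b)).round(1).tolist() for k in(.02,.04,.06,.08,.1)])
```

```text
0.0 [0. 0.]
0.05 [-4.7 -0.7]
0.1 [-9.4 -1.3]
0.15 [-14.2  -1.5]
0.2 [-18.9  -1.6]
0.25 [-23.7  -1.4]
0.3 [-28.4  -0.9]
0.35 [-33.1  -0.3]
0.4 [-37.8   0.7]
0.45 [-42.4   1.8]
from 0.45 [[-1.8, 0.5], [-3.7, 1.1], [-5.5, 1.7], [-7.3, 2.3], [-9.0, 3.0]]
from 0.55 [[-1.8, 0.7], [-3.5, 1.4], [-5.3, 2.2], [-7.0, 3.0], [-8.7, 3.9]]
from 0.65 [[-1.7, 0.9], [-3.4, 1.8], [-5.0, 2.7], [-6.7, 3.7], [-8.3, 4.7]]
from 0.75 [[-1.6, 1.0], [-3.2, 2.1], [-4.7, 3.2], [-6.3, 4.3], [-7.8, 5.5]]
from 0.85 [[-1.5, 1.2], [-2.9, 2.4], [-4.4, 3.7], [-5.8, 4.9], [-7.2, 6.3]]
from 0.95 [[-1.4, 1.3], [-2.7, 2.7], [-4.0, 4.1], [-5.3, 5.5], [-6.5, 6.9]]
from 1.05 [[-1.2, 1.5], [-2.4, 3.0], [-3.6, 4.5], [-4.7, 6.0], [-5.8, 7.6]]
from 1.15 [[-1.1, 1.6], [-2.1, 3.2], [-3.1, 4.8], [-4.1, 6.4], [-5.0, 8.1]]
```

Emit:
{"fn": "arm_command", "kwargs": {"targets": [[[32, -4.7, -0.7, 0, 0, 0, -0.05], [32, -9.4, -1.3, 0, 0, 0, -0.1], [32, -14.2, -1.5, 0, 0, 0, -0.15], [32, -18.9, -1.6, 0, 0, 0, -0.2], [32, -23.7, -1.4, 0, 0, 0, -0.25]]]}}

```text
t: 13.85
tool_pos: [576.9, -4.2, 157.6]
ee_rot: [2.305, 2.133, 0.002]
ft_force: [1.8, 0.6, 0.2]
gripper_width: 32.0
grip_force: 0.9
```

Emit:
{"fn": "arm_command", "kwargs": {"targets": [[[32, -4.7, 0.5, 0, 0, 0, -0.05], [32, -9.4, 1.1, 0, 0, 0, -0.1], [32, -14.1, 2.1, 0, 0, 0, -0.15], [32, -18.7, 3.2, 0, 0, 0, -0.2], [32, -18.7, 3.2, 0, 0, 0, -0.2]]]}}

```text
t: 14.27
tool_pos: [557.7, -1.0, 157.6]
ee_rot: [2.507, 1.893, 0.001]
ft_force: [-0.3, -0.5, -0.8]
gripper_width: 31.8
grip_force: 0.0
```

Run:
```python
from h import *
s=observe();print(s["t"],s["ft_force"],s["joint_pos"]);r=s["tool_pos"][:2]-[583.3,91];print(r,np.hypot(*r),-1.388-np.arctan2(r[1],r[0]))
```

```text
14.2667 [-0.35 -0.47 -0.79] [ 0.18  0.53 -0.4   1.84  0.27  0.83 -0.63]
[-25.58 -92.02] 95.50795075117017 0.4538865240011618
```

Emit:
{"fn": "arm_command", "kwargs": {"targets": [[[32, -1.8, 0.5, 0, 0, 0, -0.02], [32, -3.7, 1.1, 0, 0, 0, -0.04], [32, -5.5, 1.7, 0, 0, 0, -0.06]]]}}

```text
t: 14.52
tool_pos: [552.6, 0.5, 157.0]
ee_rot: [2.562, 1.818, 0.001]
ft_force: [2.0, -0.9, 1.3]
gripper_width: 32.3
grip_force: 0.9
```

Emit:
{"fn": "arm_command", "kwargs": {"targets": [[[32, -1.8, 0.6, 0, 0, 0, -0.02], [32, -3.5, 1.3, 0, 0, 0, -0.04], [32, -5.3, 2, 0, 0, 0, -0.06]]]}}

```text
t: 14.77
tool_pos: [547.0, 2.6, 156.8]
ee_rot: [2.616, 1.74, 0.0]
ft_force: [2.0, -0.6, 1.7]
gripper_width: 31.9
grip_force: 0.9
```

Emit:
{"fn": "arm_command", "kwargs": {"targets": [[[32, -1.8, 0.8, 0, 0, 0, -0.02], [32, -3.5, 1.6, 0, 0, 0, -0.04], [32, -5.2, 2.4, 0, 0, 0, -0.06]]]}}

```text
t: 15.02
tool_pos: [541.7, 5.0, 156.8]
ee_rot: [2.667, 1.661, -0.0]
ft_force: [1.9, -1.2, 1.7]
gripper_width: 31.9
grip_force: 0.9
```

Emit:
{"fn": "arm_command", "kwargs": {"targets": [[[32, -1.7, 0.9, 0, 0, 0, -0.02], [32, -3.4, 1.8, 0, 0, 0, -0.04], [32, -5, 2.7, 0, 0, 0, -0.06]]]}}

```text
t: 15.27
tool_pos: [536.6, 7.7, 156.8]
ee_rot: [-2.716, -1.58, 0.0]
ft_force: [0.8, -1.0, 1.4]
gripper_width: 32.2
grip_force: 0.9
```

Emit:
{"fn": "arm_command", "kwargs": {"targets": [[[32, -1.7, 1, 0, 0, 0, -0.02], [32, -3.3, 2, 0, 0, 0, -0.04], [32, -4.8, 3, 0, 0, 0, -0.06]]]}}

```text
t: 15.52
tool_pos: [531.8, 10.8, 156.8]
ee_rot: [-2.762, -1.498, 0.0]
ft_force: [0.5, -1.5, 0.4]
gripper_width: 31.9
grip_force: 0.9
```

Emit:
{"fn": "arm_command", "kwargs": {"targets": [[[32, -1.6, 1, 0, 0, 0, -0.02], [32, -3.2, 2.1, 0, 0, 0, -0.04], [32, -4.7, 3.2, 0, 0, 0, -0.06]]]}}

```text
t: 15.77
tool_pos: [527.2, 14.0, 156.8]
ee_rot: [-2.805, -1.414, 0.0]
ft_force: [0.2, -1.9, 1.2]
gripper_width: 31.9
grip_force: 0.9
```

Emit:
{"fn": "arm_command", "kwargs": {"targets": [[[32, -1.5, 1.1, 0, 0, 0, -0.02], [32, -3, 2.3, 0, 0, 0, -0.04], [32, -4.5, 3.5, 0, 0, 0, -0.06]]]}}

```text
t: 16.02
tool_pos: [522.7, 17.5, 156.8]
ee_rot: [-2.846, -1.329, 0.0]
ft_force: [1.4, -1.6, 1.4]
gripper_width: 32.4
grip_force: 0.9
```

Emit:
{"fn": "arm_command", "kwargs": {"targets": [[[32, -1.4, 1.2, 0, 0, 0, -0.02], [32, -2.8, 2.4, 0, 0, 0, -0.04], [32, -4.2, 3.7, 0, 0, 0, -0.06]]]}}

```text
t: 16.27
tool_pos: [518.5, 21.2, 156.8]
ee_rot: [-2.885, -1.243, 0.0]
ft_force: [1.3, -1.3, 0.3]
gripper_width: 32.1
grip_force: 0.9
```

Run:
```python
from h import *
s=observe();print(s["t"],s["ft_force"],s["wrist_torque"],s["grip_force"],s["joint_pos"]);r=s["tool_pos"][:2]-[583.3,91];print(r,np.hypot(*r),-1.388-np.arctan2(r[1],r[0]))
```

```text
16.2667 [ 1.34 -1.32  0.3 ] [-0.31 -0.28 -0.01] 0.8732267942104954 [ 0.06  0.47 -0.29  1.94  0.18  0.76 -1.09]
[-64.79 -69.8 ] 95.23352224688321 0.9310001643581693
```

Emit:
{"fn": "arm_command", "kwargs": {"targets": [[[32, -1.3, 1.3, 0, 0, 0, -0.02], [32, -2.6, 2.6, 0, 0, 0, -0.04]]]}}

```text
t: 16.43
tool_pos: [515.9, 23.8, 156.8]
ee_rot: [-2.909, -1.185, 0.0]
ft_force: [0.4, -2.2, 1.2]
gripper_width: 32.1
grip_force: 0.9
```

Emit:
{"fn": "arm_command", "kwargs": {"targets": [[[32, -1.3, 1.4, 0, 0, 0, -0.02], [32, -2.6, 2.8, 0, 0, 0, -0.04]]]}}

```text
t: 16.6
tool_pos: [513.4, 26.5, 156.8]
ee_rot: [2.932, 1.127, 0.0]
ft_force: [3.2, -4.4, 1.2]
gripper_width: 32.2
grip_force: 2.5
```

Force jumps at a tool angle of about 1.0: the bite. Now 0.04 rad at a time.

Emit:
{"fn": "arm_command", "kwargs": {"targets": [[[32, -1.2, 1.4, 0, 0, 0, -0.02], [32, -2.4, 2.9, 0, 0, 0, -0.04]]]}}

```text
t: 16.77
tool_pos: [511.5, 29.0, 157.0]
ee_rot: [2.954, 1.067, 0.002]
ft_force: [5.5, -4.8, 0.6]
gripper_width: 32.2
grip_force: 3.7
```

Run:
```python
from h import *
s=observe();print(s["t"],s["ft_force"],s["wrist_torque"],s["grip_force"]);r=s["tool_pos"][:2]-[583.3,91];print(r,np.hypot(*r),-1.388-np.arctan2(r[1],r[0]))
d=snapshot("wrist");cv2.imwrite("pics/z.png",d["img"])
```

```text
16.7667 [ 5.5  -4.84  0.59] [-1.21 -1.11  0.03] 3.709581902367063
[-71.78 -61.97] 94.824754015804 1.041413320815864
```

Emit:
{"fn": "arm_command", "kwargs": {"targets": [[[32, -1.1, 1.5, 0, 0, 0, -0.02], [32, -2.2, 3, 0, 0, 0, -0.04], [32, -3.3, 4.6, 0, 0, 0, -0.06]]]}}

```text
t: 17.07
tool_pos: [508.1, 33.4, 157.0]
ee_rot: [2.985, 0.978, 0.001]
ft_force: [3.7, -7.1, 1.9]
gripper_width: 32.0
grip_force: 3.8
```

Emit:
{"fn": "arm_command", "kwargs": {"targets": [[[32, -1, 1.6, 0, 0, 0, -0.02], [32, -2, 3.2, 0, 0, 0, -0.04], [32, -2.9, 4.8, 0, 0, 0, -0.06]]]}}

```text
t: 17.32
tool_pos: [505.0, 38.0, 156.9]
ee_rot: [3.013, 0.888, 0.0]
ft_force: [2.2, -6.9, 3.0]
gripper_width: 32.0
grip_force: 3.9
```

Run:
```python
from h import *
s=observe();print(s["t"],s["ft_force"],s["wrist_torque"],s["grip_force"],s["joint_pos"]);r=s["tool_pos"][:2]-[583.3,91];print(r,np.hypot(*r),-1.388-np.arctan2(r[1],r[0]))
```

```text
17.3167 [ 2.18 -6.86  3.02] [-1.71 -0.53  0.  ] 3.9356310095172375 [-0.02  0.44 -0.23  1.97  0.15  0.74 -1.33]
[-78.34 -53.03] 94.60096549153022 1.1585493863932577
```

Emit:
{"fn": "arm_command", "kwargs": {"targets": [[[32, 1.1, -1.6, 0, 0, 0, 0], [32, 2.2, -3.3, 0, 0, 0, 0], [32, 2.2, -3.3, 0, 0, 0, 0], [40, 2.2, -3.3, 0, 0, 0, 0], [40, 2.2, -3.3, 0, 0, 0, 0]]]}}

```text
t: 17.73
tool_pos: [506.9, 35.7, 156.7]
ee_rot: [-3.012, -0.892, 0.0]
ft_force: [-0.7, 1.1, -0.0]
gripper_width: 40.1
grip_force: 0.0
```

Emit:
{"fn": "arm_command", "kwargs": {"targets": [[[40, 0, 0, 15, 0, 0, 0], [40, 0, 0, 45, 0, 0, 0], [40, 0, 0, 80, 0, 0, 0], [40, 0, 0, 110, 0, 0, 0], [40, 0, 0, 120, 0, 0, 0]]]}}

```text
t: 18.15
tool_pos: [508.2, 35.9, 280.8]
ee_rot: [3.012, 0.892, 0.007]
ft_force: [-0.3, 0.5, 0.8]
gripper_width: 40.0
grip_force: 0.0
```

Emit:
{"fn": "arm_command", "kwargs": {"targets": [[[40, -35, 0, 0, 0, 0, 0], [40, -60, 0, 0, 0, 0, 0], [40, -60, 0, 0, 0, 0, 0], [40, -60, 0, 0, 0, 0, 0]]]}}

```text
t: 18.48
tool_pos: [446.4, 35.5, 277.0]
ee_rot: [3.012, 0.892, 0.001]
ft_force: [0.7, -0.5, 0.4]
gripper_width: 40.0
grip_force: 0.0
```

Run:
```python
from h import *
s=observe();print(s["t"],s["tool_pos"],s["ft_force"])
S=snapshot("scene");D=snapshot("side")
for d,r in((S,(320,150,420,220)),(D,(320,110,390,170))):
    m=mask(d["img"],(100,120,60),(125,255,255),r);c=max(cv2.findContours(m,0,2)[0],key=cv2.contourArea)
    print(cv2.minAreaRect(np.array([plane(d,u,v,171)[:2] for u,v in c[:,0]],np.float32)))
    m=mask(d["img"],(0,0,120),(180,45,255),(310,180,360,215) if d is S else (325,145,370,185));b=blob(m);print(b[0],b[1],plane(d,*b[0],171))
# knob: predicted positions for several angles, darkness
for d in(S,D):
    g=cv2.cvtColor(d["img"],6)
    print([(round(a,2),int(g[int(round(v)),int(round(u))])) for a in np.arange(-2.8,-2.1,.06) for u,v in [proj(d,[583.3+95*np.cos(a),91+95*np.sin(a),185])]])
```

```text
18.4833 [446.4   35.46 276.96] [ 0.71 -0.53  0.45]
((580.7553100585938, 157.00698852539062), (23.145938873291016, 36.6658935546875), 14.827908515930176)
[338.85 202.52] [325 191  30  23 514] [588.86  99.19 171.  ]
((574.2470703125, 193.3712921142578), (19.37451934814453, 116.80857849121094), 4.059694290161133)
[345.69 162.72] [330 149  35  36 563] [587.07  78.98 171.  ]
[(np.float64(-2.8), 106), (np.float64(-2.74), 122), (np.float64(-2.68), 113), (np.float64(-2.62), 56), (np.float64(-2.56), 50), (np.float64(-2.5), 47), (np.float64(-2.44), 38), (np.float64(-2.38), 41), (np.float64(-2.32), 58), (np.float64(-2.26), 91), (np.float64(-2.2), 116), (np.float64(-2.14), 113)]
[(np.float64(-2.8), 252), (np.float64(-2.74), 251), (np.float64(-2.68), 196), (np.float64(-2.62), 92), (np.float64(-2.56), 63), (np.float64(-2.5), 55), (np.float64(-2.44), 48), (np.float64(-2.38), 50), (np.float64(-2.32), 124), (np.float64(-2.26), 137), (np.float64(-2.2), 203), (np.float64(-2.14), 215)]
```

```bash
python3 -c "
from plant import *
print(close_job())"
```

```text
the job is handed in; nothing more can be done
None
```

I laid the spanner on the screw head and let go of it, then turned the locknut an estimated 0.15 rad (8–9°) past its bite. The arm is clear and the job was handed in at about 18.6 s; no verdict came back.

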